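Index the rotary table one hole on

ROBOT

A 6-joint arm with a two-finger parallel gripper is mounted at the origin on the work surface. World frame = base frame: x ahead of the robot, y to its left, z up, the work surface at z = 0. Lengths are in m, angles in degrees, forces in N, time in s.
With the tool pointing down it reaches from about 0.25 to 0.725 m from the base axis. Payload 9.7 kg.
Tool frame: the origin (TCP) lies between the finger pads; the fingertips stand 22 mm ahead of it and the grasp point (between the pads) lies 3 mm ahead of it; z points along the fingers, y is the line along which they close (so a half turn about z gives the same grasp; the last joint's range is limited). The gripper opens to 85 mm and grips with 20 to 120 N. Pads are 22 mm wide; open, the fingers measure 114 mm over their backs; the gripper's body (76 mm by 85 mm) begins 54 mm behind the grasp point. The pads swing forward as they close: fully open they stand 13 mm farther back than shut.
Start: joints at [72.995, 4.979, 10.078, 95.1, 0, 90], TCP at [0.161, 0.526, 0.253] pointing down, gripper open.
Joint ranges: [-179.16, 179.16], [-48.56, 103.87], [-65.8, 70.77], [-126.05, 130.52], [-82.76, 87.17], [-180, 180]. Speed limits (degrees/s): [127.2, 127.2, 147.25, 180, 180, 180].

INTERFACE

Orientations are given as [roll, pitch, yaw] about the fixed x, y, z axes, in that order (R = Rz(yaw) Ry(pitch) Rx(roll)).
In Python, from workcell import bot, viewer, finder gives the robot as it stands.
- The arm moves only by the tool move_arm, never from a script. Its arguments are lists of equal length, an entry for each row: "offset": the shift along the tool's x, y, z in cm, a list of three; "twist": the turn, a rotation vector about the tool's x, y, z in rad, a list of three; "grip": the opening, from 0 (shut) to 1 (fully open). In form: {"offset": [[x, y, z], ...], "twist": [[ax, ay, az], ...], "grip": [grip, ...]}. A call has 1 to 5 rows; each row shifts and turns the commanded pose from where the row before left it, along the tool's axes as they then stand; what a row does not reach is not made up. A row lasts 1/10 s, in which the tool goes at most 50 mm and 8.59 degrees, less where a joint would pass 70% of its speed; a pose out of reach is approached as far as the arm can. A call is refused whole if a number of a shift passes 5 or a number of a turn 0.15, either way. A call with a gripper value outside its range is refused whole. The fingers move at their own pace and stop on an object; "force" is the grip in N (left out, the last holds). Time passes only in rows, so rows that do not move let the fingers close. It gives the time, the measured TCP pose, the force, the opening and the grip force at its end, in the units of the state.
- bot.get_obs(): the state, without advancing time (a new reading comes with each control period).
- viewer.camera(name): name is "side" or "top" or "wrist"; returns a dict with "color" (420x560x3 uint8, red, green, blue), "depth" (420x560 float32, m along the optical axis (not along the pixel's ray), 0 where there is no reading), "vfov" (degrees; the focal length in pixels is half the picture's height over the tangent of half this angle, whatever the lens; pixels are square), "cx", "cy" (the principal point, pixels), "k1" (the pictures are not rectified: a ray, as slopes to the right and down, at radius r is drawn at 1 + k1 r^2 times it, then the intrinsics apply), "position" and "attitude" of the camera in the world; the wrist camera has in their place "tool_from_camera" (4x4, takes a point from camera to tool coordinates, whose origin is the TCP and whose axes are the flange's). Camera axes: x right, y down, z forward; pixel columns grow to the right and rows downward; lengths in m; the calibration is good to about 2 mm. A picture is of the moment at which its call begins: read the wrist's pose just before it.
- bot.job_done(): hands the job in; it is judged then, once.
Trained networks look in a picture, given as the dict that the camera call returned (one of the last four; its "shot" number tells which), for a name from the list of things; names that differ only in an ending like _2 or _b are one class to them, and where a whole thing is asked for, a point or a joint stands for the part that bears it (a point fixed in the world has none). Each returns a list of dicts, best first, with "p" (0 to 1); they miss things now and then, are a little off and sometimes report something else, mostly with a low value. They report only what shows in the picture. A call takes as long as a camera call. They do not tell look-alikes from the thing itself.
- finder.boxes_of(picture, thing): "position" ([column, row] in pixels, amid what is visible of it).
- finder.pinpoint(picture, thing): "position" ([column, row] in pixels: a listed point, or the origin of a listed thing).
The state is a dict: "time": time; "q": joint angles; "qd": joint speeds; "joint_efforts": joint torques, N m; "ee_pos": TCP position; "tcp_rot": TCP orientation; "wrist_force": force on the tool from outside, world axes, zero at the start; "torque": the same for the moment, N m; "opening": finger opening in m; "grasp_force": force on a finger pad.
Only numpy, scipy, OpenCV 4.12 (cv2) and the standard library are available. Lean on these libraries where they do the work, as an engineer would, in place of code of your own. Each camera call takes 0.05 s, during which the arm holds its last target. There are 200 camera calls.

TASK

Index the rotary table to its next hole: with the fingertips press the dished plunger cap down and, keeping it down, push it round with the table counterclockwise as seen from above to the very next of the eight slots, not past it, then let it spring fully up so that the table is locked there. Nothing needs gripping and nothing may be lifted: the grinding wheel stays lying on its centre post, and the other things around the fixture stay where they are.

Things in the scene. Friction and masses are not known exactly. Their poses are not given: they have to be found in the camera images.
- index_base: fixed grey round base of the indexing fixture, 262 mm across, with two low ears to 170 mm from the axis. Origin on the rotary axis at the work surface, z up. Round it a steel index ring (radius 104 to 126 mm, top 32 mm high) with eight radial slots 16 mm wide, every 45 degrees. Inside turns an aluminium disc, radius 102 mm, top 40 mm high, with a centre post 19 mm thick, top 60 mm high
- plunger_cap (a point): centre of the dished floor of the black round plunger cap, on the turning disc 78 mm from the rotary axis, going round with it; 66 mm above the work surface when up. The cap is 53 mm across, its raised rim 5 mm high and wide, the floor 43 mm across: fingertips set into it can press it and push it sideways. Nothing on the fixture is taller
- lock_pin (a point): round top of the plunger's locking pin, 8 mm thick, 113 mm from the rotary axis on the same bearing as the cap, 37 mm high when up in a slot of the ring; it goes down and round with the cap
- plunger (a joint): how far the cap is pressed down, m: 0 is fully up, 0.014 is the stop. A spring pushes up with about 3 N when up, 7 N at 0.009, 9 N at the stop. Pressed 0.009 or more, the table is free to turn; between slots the ring keeps the plunger down even when let go; over a slot (within about 3 mm at the cap) it springs up and locks the table
- turntable (a joint): angle of the turning disc, rad, growing counterclockwise seen from above: about 0 at the start (up to 0.03 of play in the slot), 0.785 at the middle of the next slot, play there about 0.035 either way. Turning it needs about 2 to 3 N at the cap when unlocked; it stays where it is left
- next_hole (a point): middle of the slot of the index ring, at its top, to which the locking pin has to go: 45 degrees counterclockwise (seen from above) from the slot where the pin is at the start, 113 mm from the rotary axis, 32 mm above the work surface
- wheel: grey grinding wheel with a pale ring label, 100 mm across and 6.5 mm thick, lying loose on the disc round its centre post (hole 23 mm); origin at the centre of its underside
- sponge: dark sanding sponge in a cardboard band, 100 x 68 x 26 mm, loose, near the base; origin under its centre
- flange_nut: steel flange nut, 38 mm across, 16 mm high, loose, near the base; origin under its centre
- spare_wheel: grinding wheel 115 mm across, 6.5 mm thick, lying loose on the work surface; origin under its centre
- fine_sponge: dark sanding sponge in a paper band, 100 x 68 x 26 mm, loose; origin under its centre
- spanner: spanner 160 mm long, loose on the work surface; lies along its x axis
- cup_brush: brass cup brush, 68 mm across, 46 mm high, loose; origin under its centre
Not all that is in view belongs to the job. Leave any red look-alike of the wheel alone.

How it is judged (in metres and radians):
On the way, in this order (a step that is already met when the one before it is completed fails the run):
1. the plunger is pressed in far enough to free the table, in its starting slot (value of joint plunger above 0.008 m and value of joint turntable between -0.15 and 0.15 rad), for 0.02 s.
2. the table has come to the next slot and the plunger has sprung up in it (value of joint turntable between 0.715 and 0.855 rad and value of joint plunger below 0.003 m), for 0.1 s.
At the end, for the whole second after the job is handed in: the table joint is within 0.06 rad of 0.785 and still, the plunger is up to within 2 mm, the wheel's centre is within 8 mm of where it was and at rest, and no bystander has moved 15 mm (value of joint turntable between 0.725 and 0.845 rad and value of joint plunger between -0.002 and 0.002 m and velocity of joint turntable between -0.03 and 0.03 rad/s and distance of wheel from where it was at the start of the episode below 0.008 m and linear speed of wheel below 0.03 m/s and distance of each of sponge, flange_nut, spare_wheel, fine_sponge, spanner, cup_brush from where it was at the start of the episode below 0.015 m); the robot touches nothing.
It fails at once if the table is turned past the next slot (value of joint turntable above 0.985 rad).
It fails at once if the table is turned backwards (value of joint turntable below -0.2 rad).
It fails at once if the wheel is lifted or pushed off its post (distance of wheel from where it was at the start of the episode above 0.012 m).
It fails at once if one of the loose things round the fixture is moved or lifted (distance of any of sponge, flange_nut, spare_wheel, fine_sponge, spanner, cup_brush from where it was at the start of the episode above 0.015 m).
It also fails if it takes over 35 s, if anything falls off the work surface, if the arm or the gripper's body presses on something with over 40 N, if the wrist force passes 120 N, or if a joint passes its speed limit or range.

## Working session

There is one attempt and no reset: what is moved stays moved. The work goes in short steps, Python scripts to look and compute and a tool call to move; the robot and the scene stay as the last step left them, time stands still between calls to the robot, and variables do not carry over. Pictures are saved under pics/ and viewed, at most 10 in all, crops included, and the job is handed in when it is done.

Besides the shell and the picture viewer there is one more tool, called after "Call:" in YAML: its name, and indented under it one key for each argument. move_arm: Moves the arm, as the interface text tells. Its arguments: {"type":"object","properties":{"offset":{"type":"array","items":{"type":"array","items":{"type":"number"}}},"twist":{"type":"array","items":{"type":"array","items":{"type":"number"}}},"grip":{"type":"array","items":{"type":"number"}},"force":{"type":"number"}},"required":["offset","twist","grip"]}

```bash
ls; mkdir -p pics
cat > h.py <<'E'
import numpy as np, cv2
from scipy.spatial.transform import Rotation as R
from workcell import bot, viewer, finder
def campose(p,obs):
    if "tool_from_camera" in p:
        T=np.eye(4);T[:3,:3]=R.from_euler('xyz',obs['tcp_rot'],degrees=True).as_matrix();T[:3,3]=obs['ee_pos']
        return T@np.array(p['tool_from_camera'])
    T=np.eye(4);a=np.array(p['attitude'],float)
    T[:3,:3]=a if a.shape==(3,3) else R.from_euler('xyz',a,degrees=True).as_matrix()
    T[:3,3]=p['position'];return T
def ray(p,px):
    f=210/np.tan(np.radians(p['vfov'])/2)
    d=np.array([(px[0]-p['cx'])/f,(px[1]-p['cy'])/f]);u=d.copy()
    for _ in range(20):u=d/(1+p['k1']*(u@u))
    return np.array([u[0],u[1],1.])
def atz(p,T,px,z):
    d=T[:3,:3]@ray(p,px);return T[:3,3]+d*(z-T[2,3])/d[2]
def shot(name):
    o=bot.get_obs();p=viewer.camera(name);return p,campose(p,o),o
E
python3 - <<'E'
from h import *
o=bot.get_obs();print(o)
for n in("top","side","wrist"):
    p,T,o=shot(n);cv2.imwrite(f'pics/{n}0.png',p['color'][:,:,::-1])
    print(n,{k:v for k,v in p.items() if k not in('color','depth')})
    for t,z in(('plunger_cap',.066),('lock_pin',.037),('next_hole',.032),('index_base',0),('wheel',.04)):
        for d in finder.pinpoint(p,t)[:2]:print(t,d,atz(p,T,d['position'],z).round(4))
E
```

```text
pics
{'time': 0.0, 'q': array([ 7.29955011e+01,  5.01015826e+00,  1.00333189e+01,  9.50984881e+01,
       -3.19446601e-04,  9.00017534e+01]), 'qd': array([-0.03774832,  0.04591821, -0.06971853, -0.0512121 ,  0.04037015,
        0.16143493]), 'joint_efforts': array([-1.12399139e-03, -5.20392931e+01,  4.64800429e+01,  1.64735690e-02,
       -1.38005812e-04,  2.61610791e-05]), 'ee_pos': array([0.1607885 , 0.5257628 , 0.25258191]), 'tcp_rot': array([-1.79924673e+02,  3.21751524e-04,  1.62993748e+02]), 'wrist_force': array([ 0.1379188 , -1.09728878, -0.60772219]), 'torque': array([-0.00857133, -0.03309621, -0.0047049 ]), 'grasp_force': 0.0, 'opening': 0.08580941304405001}
top {'vfov': 43.176443932765004, 'cx': 279.36844199517066, 'cy': 202.7469824791929, 'k1': -0.020147793859058457, 'position': array([ 0.34528249, -0.01962701,  1.37774116]), 'attitude': array([-172.22014854,    1.62683028,  -90.24197634]), 'shot': 1}
plunger_cap {'position': [275.8, 180.8], 'p': 0.57} [0.5804 0.0256 0.066 ]
lock_pin {'position': [287.8, 183.8], 'p': 0.87} [ 0.5775 -0.0041  0.037 ]
next_hole {'position': [
[... 813 characters left out ...]
ex_base {'position': [277.2, 199.1], 'p': 0.81} [0.5798 0.1022 0.    ]
wheel {'position': [314.5, 247.1], 'p': 0.87} [ 0.5091 -0.1558  0.04  ]
wheel {'position': [279.1, 269.5], 'p': 0.84} [ 0.378  -0.1502  0.04  ]
wrist {'vfov': 69.7033608429826, 'cx': 281.38819492857516, 'cy': 202.3413686622271, 'k1': 0.0013857887066783692, 'tool_from_camera': array([[-1.13982876e-03, -9.63801483e-01, -2.66618460e-01,
         6.73747492e-02],
       [ 9.99999264e-01, -1.20915739e-03,  9.58664739e-05,
        -9.99391479e-04],
       [-4.14779931e-04, -2.66618154e-01,  9.63802152e-01,
        -1.21123199e-01],
       [ 0.00000000e+00,  0.00000000e+00,  0.00000000e+00,
         1.00000000e+00]]), 'shot': 3}
```

View pics/top0.png

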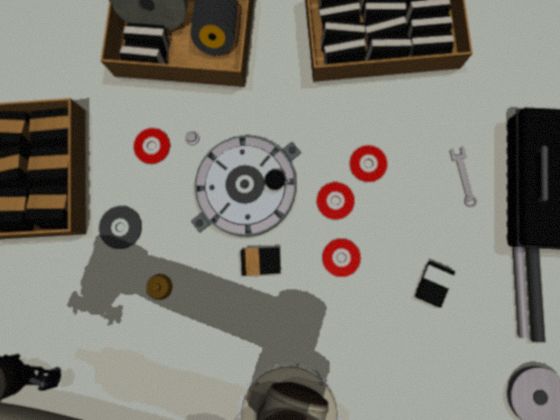

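View pics/side0.png

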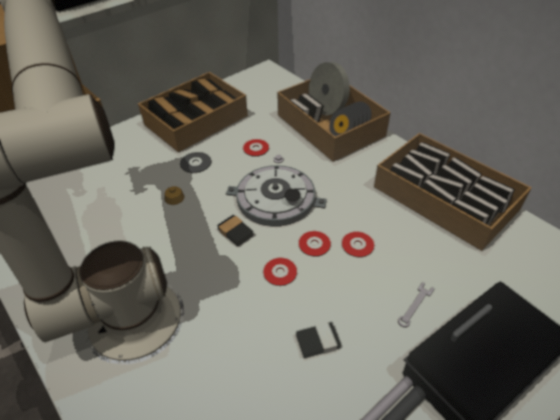

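Call:
move_arm:
  offset:
    - [-3.9, -2.5, 0]
    - [-3.9, -2.5, 0]
    - [-3.9, -2.5, 0]
    - [-3.9, -2.5, 0]
    - [-3.9, -2.5, 0]
  twist:
    - [0, 0, 0]
    - [0, 0, 0]
    - [0, 0, 0]
    - [0, 0, 0]
    - [0, 0, 0]
  grip: [0, 0, 0, 0, 0]

```text
time: 1.4
ee_pos: [0.3115, 0.3479, 0.2534]
tcp_rot: [180.0, 0.0, 163.0]
wrist_force: [1.2, 0.5, -0.3]
opening: 0.0119
grasp_force: 0.0
```

Call:
move_arm:
  offset:
    - [-3.9, -2.5, 0]
    - [-3.9, -2.5, 0]
    - [-3.9, -2.5, 0]
    - [-3.9, -2.5, 0]
    - [-3.9, -2.5, 0]
  twist:
    - [0, 0, 0]
    - [0, 0, 0]
    - [0, 0, 0]
    - [0, 0, 0]
    - [0, 0, 0]
  grip: [0, 0, 0, 0, 0]

```text
time: 1.9
ee_pos: [0.4617, 0.1711, 0.2535]
tcp_rot: [180.0, 0.0, 163.0]
wrist_force: [0.2, 0.9, -0.4]
opening: 0.0001
grasp_force: 0.0
```

Call:
move_arm:
  offset:
    - [-3.9, -2.5, 0]
    - [-3.9, -2.5, 0]
    - [-3.9, -2.5, 0]
    - [-3.9, -2.5, 0]
    - [0, 0, 0]
  twist:
    - [0, 0, 0]
    - [0, 0, 0]
    - [0, 0, 0]
    - [0, 0, 0]
    - [0, 0, 0]
  grip: [0, 0, 0, 0, 0]

```text
time: 2.4
ee_pos: [0.5829, 0.0277, 0.2516]
tcp_rot: [-179.9, -0.1, 162.7]
wrist_force: [-0.9, 0.4, -0.6]
opening: 0.0002
grasp_force: 0.0
```

```bash
cat > look.py <<'E'
from h import *
import sys
def look(name):
    p,T,o=shot('wrist');cv2.imwrite(f'pics/{name}.png',p['color'][:,:,::-1])
    print(o['time'],o['ee_pos'].round(4),o['tcp_rot'].round(2),o['wrist_force'].round(2),o['opening'])
    for t,z in(('plunger_cap',.066),('lock_pin',.037),('next_hole',.032),('index_base',0),('wheel',.04)):
        for d in finder.pinpoint(p,t)[:2]:print(t,d,atz(p,T,d['position'],z).round(4))
    return p,T,o
if __name__=='__main__':look(sys.argv[1])
E
python3 look.py w1
```

```text
2.4 [0.5829 0.0277 0.2516] [-1.7993e+02 -5.0000e-02  1.6275e+02] [-0.89  0.37 -0.6 ] 0.00018723412352157417
plunger_cap {'position': [284.6, 190.0], 'p': 0.63} [0.5873 0.0286 0.066 ]
plunger_cap {'position': [476.7, 216.7], 'p': 0.23} [0.6763 0.2158 0.066 ]
lock_pin {'position': [257.3, 195.2], 'p': 0.84} [ 0.5904 -0.0049  0.037 ]
next_hole {'position': [303.4, 240.3], 'p': 0.7} [0.6616 0.0298 0.032 ]
next_hole {'position': [256.8, 194.3], 'p': 0.29} [ 0.5903 -0.0059  0.032 ]
index_base {'position': [340.0, 150.6], 'p': 0.67} [0.5751 0.104  0.    ]
wheel {'position': [351.6, 160.4], 'p': 0.77} [0.5832 0.1074 0.04  ]
wheel {'position': [124.2, 264.8], 'p': 0.75} [ 0.6243 -0.1864  0.04  ]
```

View pics/w1.png

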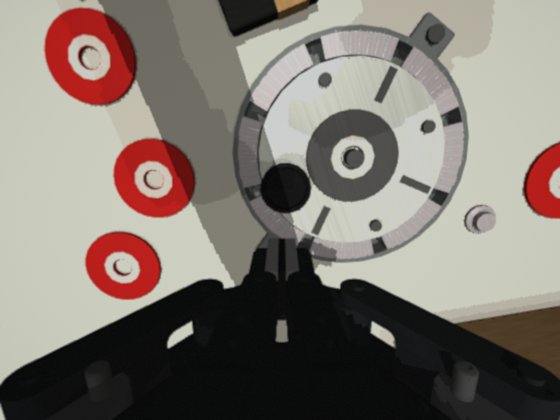

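Run:
```python
from h import *
p,T,o=shot('wrist')
print('post',atz(p,T,(353,157),.060))
# cap floor / rim from depth: points with z .05-.08
f=210/np.tan(np.radians(p['vfov'])/2)
D=p['depth'];g=np.array([[T[:3,:3]@(ray(p,(c,r))*D[r,c])+T[:3,3] for c in range(200,480)] for r in range(20,250)])
z=g[...,2];m=D[20:250,200:480]>0
cap=g[150:190,50:120][(z[150:190,50:120]>.056)]
print('cap n',len(cap),cap.mean(0),cap.min(0),cap.max(0),np.percentile(cap[:,2],[10,50,90]))
# disc+ring: circle of z>.025 silhouettes
mm=((z>.025)&(z<.05)&m).astype(np.uint8);cs=max(cv2.findContours(mm,cv2.RETR_EXTERNAL,cv2.CHAIN_APPROX_NONE)[0],key=cv2.contourArea)[:,0]
P=np.array([g[r,c] for c,r in cs]);
h=cv2.convexHull(P[:,:2].astype(np.float32));print('circ',cv2.fitEllipse(h))
```

```text
post [0.57375023 0.11148948 0.06      ]
cap n 1769 [0.5835677  0.03048276 0.06976128] [0.51525524 0.00390408 0.06362821] [0.60788504 0.05607516 0.37485565] [0.06577418 0.06688192 0.0716186 ]
circ ((0.5764722228050232, 0.10869144648313522), (0.25590014457702637, 0.2643473744392395), 156.16346740722656)
```

Call:
move_arm:
  offset:
    - [0.2, 0.3, 3.8]
    - [0, 0, 3.8]
    - [0, 0, 3.8]
    - [0, 0, 3.3]
    - [0, 0, 0]
  twist:
    - [0, 0, 0]
    - [0, 0, 0]
    - [0, 0, 0]
    - [0, 0, 0]
    - [0, 0, 0]
  grip: [0, 0, 0, 0, 0]

```text
time: 3.25
ee_pos: [0.5768, 0.0357, 0.102]
tcp_rot: [-179.9, -0.4, 163.1]
wrist_force: [-0.5, -0.2, -1.1]
opening: -0.0001
grasp_force: 0.0
```

```bash
python3 look.py w2
```

```text
3.25 [0.5768 0.0357 0.102 ] [-179.86   -0.37  163.07] [-0.48 -0.19 -1.06] -0.00011846911573410976
lock_pin {'position': [232.6, 260.2], 'p': 0.64} [ 0.59  -0.004  0.037]
index_base {'position': [375.4, 184.7], 'p': 0.73} [0.5779 0.1083 0.    ]
wheel {'position': [32.6, 350.8], 'p': 0.83} [ 0.6142 -0.1662  0.04  ]
wheel {'position': [70.8, 224.0], 'p': 0.74} [ 0.5344 -0.0942  0.04  ]
```

View pics/w2.png

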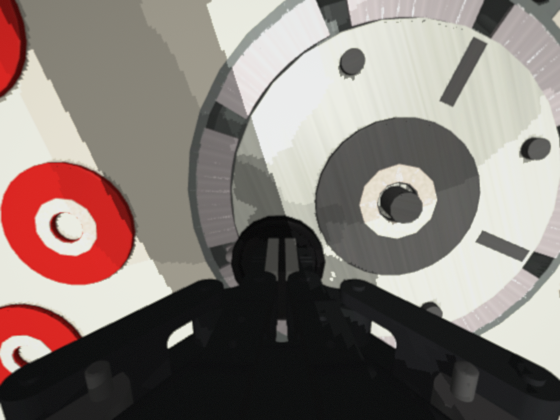

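Run:
```python
from h import *
p,T,o=shot('wrist');print(o['ee_pos'],o['qd'].round(1))
for px,z in(((404,207),.06),((233,255),.069),((323,255),.069),((278,217),.071),((281,242),.08)):print(px,atz(p,T,px,z).round(4))
```

```text
[0.58062377 0.0352193  0.10863724] [-0.1  0.2 -0.4 -0.3 -0.   0. ]
(404, 207) [0.5848 0.1082 0.06  ]
(233, 255) [0.5807 0.0048 0.069 ]
(323, 255) [0.596  0.0548 0.069 ]
(278, 217) [0.5655 0.0369 0.071 ]
(281, 242) [0.5766 0.0352 0.08  ]
```

Run:
```python
from look import *
p,T,o=look('w3');print(o['qd'].round(1))
c=cv2.resize(p['color'][150:330,170:450],None,fx=2.8,fy=2.8)
cv2.imwrite('pics/w3c.png',c[:,:,::-1])
```

```text
3.6 [0.5805 0.0351 0.1083] [1.7994e+02 1.6000e-01 1.6300e+02] [-0.85 -0.44  0.09] 0.0001865683784185483
plunger_cap {'position': [276.2, 251.4], 'p': 0.73} [0.5869 0.029  0.066 ]
index_base {'position': [369.2, 176.9], 'p': 0.58} [0.5772 0.1061 0.    ]
wheel {'position': [388.3, 188.6], 'p': 0.78} [0.5775 0.1071 0.04  ]
wheel {'position': [74.3, 215.5], 'p': 0.72} [ 0.5346 -0.0944  0.04  ]
[-0.2  0.2 -0.7 -0.3  0.   0. ]
```

View pics/w3c.png

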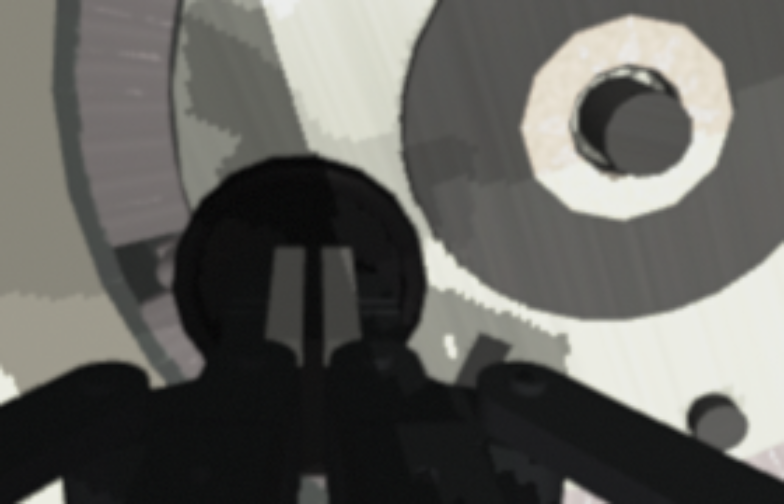

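Run:
```python
from h import *
p,T,o=shot('wrist');print(o['ee_pos'])
for px,z in(((401.4,197.5),.06),((232.1,250),.071),((322.5,250),.071),((277,205.4),.071),((281.5,239),.0863),((230,248),.037)):print(px,atz(p,T,px,z).round(4))
```

```text
[0.57966713 0.03499333 0.10646996]
(401.4, 197.5) [0.5768 0.1069 0.06  ]
(232.1, 250) [0.5749 0.0064 0.071 ]
(322.5, 250) [0.5898 0.055  0.071 ]
(277, 205.4) [0.5573 0.0383 0.071 ]
(281.5, 239) [0.5706 0.0368 0.0863]
(230, 248) [ 0.586  -0.0048  0.037 ]
```

Call:
move_arm:
  offset:
    - [-0.4, -0.35, 0.6]
    - [0, 0, 0.6]
    - [0, 0, 0.4]
    - [0, 0, 0]
    - [0, 0, 0]
  twist:
    - [0, 0, 0]
    - [0, 0, 0]
    - [0, 0, 0]
    - [0, 0, 0]
    - [0, 0, 0]
  grip: [0, 0, 0, 0, 0]

```text
time: 4.45
ee_pos: [0.5823, 0.0305, 0.0901]
tcp_rot: [-180.0, -0.0, 163.0]
wrist_force: [-0.3, 1.0, 0.2]
opening: 0.0002
grasp_force: 0.0
```

Call:
move_arm:
  offset:
    - [0, 0, 0.3]
    - [0, 0, 0.3]
    - [0, 0, 0]
    - [0, 0, 0]
    - [0, 0, 0]
  twist:
    - [0, 0, 0]
    - [0, 0, 0]
    - [0, 0, 0]
    - [0, 0, 0]
    - [0, 0, 0]
  grip: [0, 0, 0, 0, 0]

```text
time: 4.95
ee_pos: [0.5826, 0.0306, 0.0847]
tcp_rot: [180.0, 0.0, 163.0]
wrist_force: [1.1, -0.5, 3.6]
opening: -0.0002
grasp_force: 1.9
```

Call:
move_arm:
  offset:
    - [0, 0, 0.3]
    - [0, 0, 0.3]
    - [0, 0, 0.2]
    - [0, 0, 0]
    - [0, 0, 0]
  twist:
    - [0, 0, 0]
    - [0, 0, 0]
    - [0, 0, 0]
    - [0, 0, 0]
    - [0, 0, 0]
  grip: [0, 0, 0, 0, 0]

```text
time: 5.45
ee_pos: [0.5827, 0.0305, 0.0767]
tcp_rot: [180.0, 0.1, 163.0]
wrist_force: [1.1, 0.1, 7.9]
opening: -0.0
grasp_force: 3.7
```

Call:
move_arm:
  offset:
    - [-0.49, 0.24, 0]
    - [-0.49, 0.24, 0]
    - [-0.46, 0.29, 0]
    - [-0.45, 0.3, 0]
    - [0, 0, 0]
  twist:
    - [0, 0, 0]
    - [0, 0, 0]
    - [0, 0, 0]
    - [0, 0, 0]
    - [0, 0, 0]
  grip: [0, 0, 0, 0, 0]

```text
time: 5.95
ee_pos: [0.6042, 0.0353, 0.0765]
tcp_rot: [180.0, 0.0, 163.0]
wrist_force: [2.0, 0.3, 7.2]
opening: -0.0003
grasp_force: 3.7
```

Call:
move_arm:
  offset:
    - [-0.4, 0.36, 0]
    - [-0.4, 0.37, 0]
    - [-0.36, 0.41, 0]
    - [-0.35, 0.41, 0]
    - [0, 0, 0]
  twist:
    - [0, 0, 0]
    - [0, 0, 0]
    - [0, 0, 0]
    - [0, 0, 0]
    - [0, 0, 0]
  grip: [0, 0, 0, 0, 0]

```text
time: 6.45
ee_pos: [0.6232, 0.0458, 0.0766]
tcp_rot: [180.0, 0.1, 163.0]
wrist_force: [1.1, 0.1, 7.8]
opening: -0.0003
grasp_force: 3.7
```

Run:
```python
from look import *
p,T,o=look('w4')
c=cv2.resize(p['color'][150:330,170:450],None,fx=2.8,fy=2.8)
cv2.imwrite('pics/w4c.png',c[:,:,::-1])
```

```text
6.45 [0.6232 0.0458 0.0766] [1.7999e+02 6.0000e-02 1.6300e+02] [1.11 0.13 7.83] -0.00030192782115558825
plunger_cap {'position': [276.8, 254.4], 'p': 0.78} [0.6173 0.0443 0.066 ]
index_base {'position': [354.2, 130.5], 'p': 0.76} [0.579  0.1069 0.    ]
```

View pics/w4c.png

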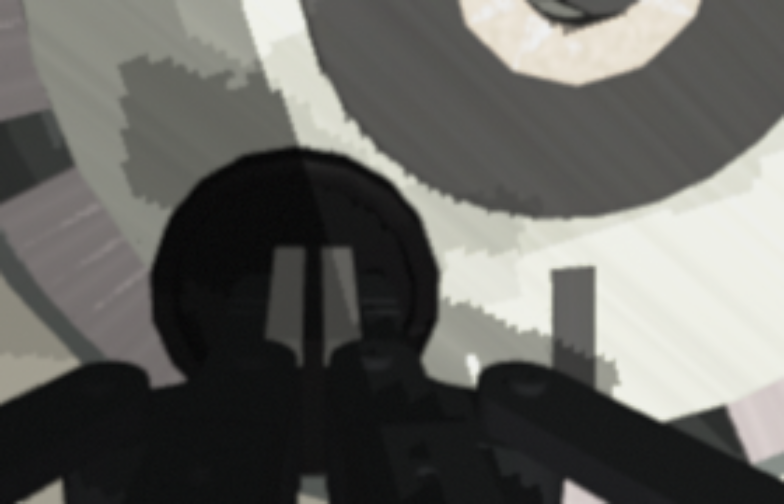

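Run:
```python
from h import *
p,T,o=shot('wrist');print(o['ee_pos'])
L,Rr,t=[atz(p,T,px,.0597)[:2] for px in((224.3,255),(326.4,255),(277,203))]
u=np.array([.956,-.292]);v=np.array([.292,.956]);ee=o['ee_pos'][:2]
print(L,Rr,np.linalg.norm(L-Rr),'centre',t+u*.0265+v*(((L+Rr)/2-t)@v))
c=t+u*.0265+v*(((L+Rr)/2-t)@v);d=c-[.5765,.1075];print(np.hypot(*d),np.degrees(np.arctan2(d[1],d[0])))
d=ee-[.5765,.1075];print(np.hypot(*d),np.degrees(np.arctan2(d[1],d[0])))
```

```text
[0.6231743  0.045753   0.07687497]
[0.61279202 0.01804339] [0.62779954 0.0668256 ] 0.05103850397821448 centre [0.61981021 0.04258361]
0.07803788695778505 -56.29000482054288
0.07740273006234229 -52.91451750742946
```

Call:
move_arm:
  offset:
    - [-0.3, 0.45, 0]
    - [-0.27, 0.47, 0]
    - [0, 0, 0]
    - [0, 0, -0.45]
    - [0, 0, 0]
  twist:
    - [0, 0, 0]
    - [0, 0, 0]
    - [0, 0, 0]
    - [0, 0, 0]
    - [0, 0, 0]
  grip: [0, 0, 0, 0, 0]

```text
time: 7.3
ee_pos: [0.6307, 0.0527, 0.0807]
tcp_rot: [-180.0, -0.0, 163.0]
wrist_force: [-0.1, 0.2, 0.3]
opening: -0.0
grasp_force: 0.0
```

Call:
move_arm:
  offset:
    - [0, 0, 0]
    - [0, 0, 0]
  twist:
    - [0, 0, 0]
    - [0, 0, 0]
  grip: [0, 0]

```text
time: 7.5
ee_pos: [0.6302, 0.0527, 0.0799]
tcp_rot: [-180.0, -0.1, 163.0]
wrist_force: [0.5, -0.6, 0.5]
opening: 0.0001
grasp_force: 0.0
```

Call:
move_arm:
  offset:
    - [-0.12, 0.24, 0]
    - [0, 0, 0]
    - [-0.12, 0.24, 0]
    - [0, 0, 0]
  twist:
    - [0, 0, 0]
    - [0, 0, 0]
    - [0, 0, 0]
    - [0, 0, 0]
  grip: [0, 0, 0, 0]

```text
time: 7.9
ee_pos: [0.6346, 0.0568, 0.0807]
tcp_rot: [-180.0, -0.0, 163.0]
wrist_force: [-0.3, 0.0, 0.2]
opening: -0.0001
grasp_force: 0.0
```

Call:
move_arm:
  offset:
    - [-0.11, 0.25, 0]
    - [0, 0, 0]
    - [0, 0, 0]
  twist:
    - [0, 0, 0]
    - [0, 0, 0]
    - [0, 0, 0]
  grip: [0, 0, 0]

```text
time: 8.2
ee_pos: [0.636, 0.0586, 0.0806]
tcp_rot: [-180.0, -0.0, 163.0]
wrist_force: [-2.6, -2.7, 0.0]
opening: 0.0002
grasp_force: 1.5
```

Side force of 3.7 N: the tips are against the rim and pushing. I'll carry on in small steps.

Call:
move_arm:
  offset:
    - [-0.1, 0.25, 0]
    - [0, 0, 0]
    - [0, 0, 0]
  twist:
    - [0, 0, 0]
    - [0, 0, 0]
    - [0, 0, 0]
  grip: [0, 0, 0]

```text
time: 8.5
ee_pos: [0.6377, 0.0608, 0.0807]
tcp_rot: [-180.0, -0.0, 163.0]
wrist_force: [-3.1, -2.4, -0.6]
opening: -0.0001
grasp_force: 1.8
```

Run:
```python
from look import *
p,T,o=look('w5')
c=cv2.resize(p['color'][150:330,170:450],None,fx=2.8,fy=2.8)
cv2.imwrite('pics/w5c.png',c[:,:,::-1])
```

```text
8.5 [0.6377 0.0608 0.0807] [-1.8000e+02 -3.0000e-02  1.6299e+02] [-3.12 -2.44 -0.64] -9.087624897552946e-05
plunger_cap {'position': [257.2, 251.1], 'p': 0.83} [0.6291 0.05   0.066 ]
index_base {'position': [327.2, 113.4], 'p': 0.76} [0.5783 0.1087 0.    ]
```

View pics/w5c.png

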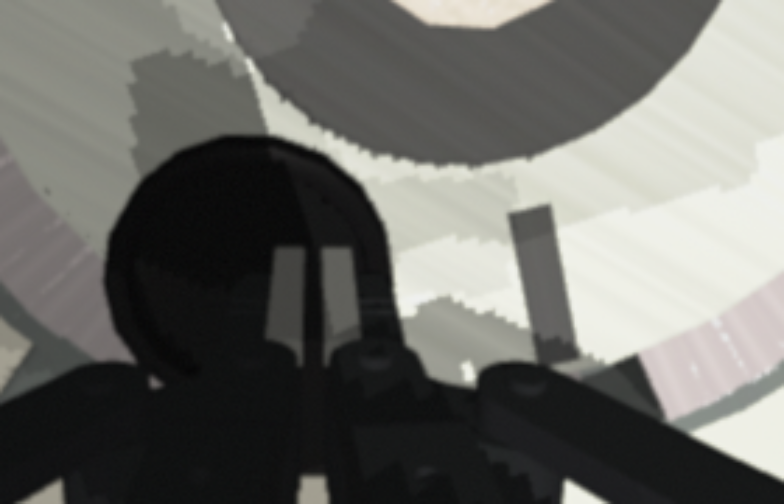

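Call:
move_arm:
  offset:
    - [-0.09, 0.26, 0]
    - [0, 0, 0]
    - [-0.05, 0.13, 0]
    - [0, 0, 0]
    - [0, 0, 0]
  twist:
    - [0, 0, 0]
    - [0, 0, 0]
    - [0, 0, 0]
    - [0, 0, 0]
    - [0, 0, 0]
  grip: [0, 0, 0, 0, 0]

```text
time: 9.3
ee_pos: [0.6408, 0.0648, 0.0816]
tcp_rot: [179.9, 0.1, 163.0]
wrist_force: [-4.1, 2.4, 5.1]
opening: -0.0002
grasp_force: 4.5
```

Call:
move_arm:
  offset:
    - [-0.04, 0.13, 0]
    - [0, 0, 0]
    - [0, 0, 0]
  twist:
    - [0, 0, 0]
    - [0, 0, 0]
    - [0, 0, 0]
  grip: [0, 0, 0]

```text
time: 9.6
ee_pos: [0.6414, 0.0657, 0.0815]
tcp_rot: [179.9, 0.0, 163.0]
wrist_force: [-3.8, 0.7, 4.8]
opening: -0.0002
grasp_force: 4.4
```

Call:
move_arm:
  offset:
    - [-0.04, 0.13, 0]
    - [0, 0, 0]
    - [0, 0, 0]
  twist:
    - [0, 0, 0]
    - [0, 0, 0]
    - [0, 0, 0]
  grip: [0, 0, 0]

```text
time: 9.9
ee_pos: [0.6422, 0.0667, 0.0815]
tcp_rot: [180.0, 0.0, 163.0]
wrist_force: [-3.9, 0.5, 5.2]
opening: 0.0
grasp_force: 4.3
```

Call:
move_arm:
  offset:
    - [0.1, -0.3, 0]
    - [0, 0, -0.3]
    - [0, 0, -0.4]
    - [0, 0, -0.6]
    - [0, 0, -1]
  twist:
    - [0, 0, 0]
    - [0, 0, 0]
    - [0, 0, 0]
    - [0, 0, 0]
    - [0, 0, 0]
  grip: [0, 0, 0, 0, 0]

```text
time: 10.4
ee_pos: [0.6397, 0.0637, 0.1036]
tcp_rot: [-180.0, -0.1, 163.0]
wrist_force: [-0.4, -0.4, 0.7]
opening: -0.0001
grasp_force: 0.0
```

Call:
move_arm:
  offset:
    - [0, 0, -4]
    - [0, 0, -4]
    - [0, 0, -4]
    - [0, 0, 0]
    - [0, 0, 0]
  twist:
    - [0, 0, 0]
    - [0, 0, 0]
    - [0, 0, 0]
    - [0, 0, 0]
    - [0, 0, 0]
  grip: [0, 0, 0, 0, 0]

```text
time: 10.9
ee_pos: [0.6406, 0.0638, 0.2253]
tcp_rot: [180.0, 0.1, 163.0]
wrist_force: [0.0, 0.3, -0.6]
opening: -0.0001
grasp_force: 0.0
```

Call:
move_arm:
  offset:
    - [4, 0, 0]
    - [4, 0, 0]
    - [0, 0, 0]
    - [0, 0, 0]
    - [0, 0, 0]
  twist:
    - [0, 0, 0]
    - [0, 0, 0]
    - [0, 0, 0]
    - [0, 0, 0]
    - [0, 0, 0]
  grip: [0, 0, 0, 0, 0]

```text
time: 11.4
ee_pos: [0.564, 0.087, 0.2233]
tcp_rot: [-180.0, -0.0, 163.0]
wrist_force: [-0.0, -0.4, 0.8]
opening: -0.0001
grasp_force: 0.0
```

Run:
```python
from look import *
shot('wrist');shot('wrist')
p,T,o=look('w6')
D=p['depth'];q=finder.pinpoint(p,'plunger_cap')[0]['position'];c,r=map(int,q)
z=[(T[:3,:3]@(ray(p,(i,j))*D[j,i])+T[:3,3])[2] for i in range(c-6,c+7) for j in range(r-6,r+7) if j<420]
print('floor z',np.percentile(z,[10,50,90]))
```

```text
11.5 [0.5642 0.0869 0.2233] [-1.7998e+02 -2.0000e-02  1.6297e+02] [-0.12  0.29  0.28] 9.94228648391849e-05
index_base {'position': [304.4, 185.7], 'p': 0.69} [0.5791 0.1094 0.    ]
wheel {'position': [79.2, 298.8], 'p': 0.75} [ 0.6215 -0.1745  0.04  ]
wheel {'position': [530.5, 214.0], 'p': 0.69} [0.6696 0.3291 0.04  ]Traceback (most recent call last):
  File "<stdin>", line 4, in <module>
IndexError: list index out of range
```

View pics/w6.png

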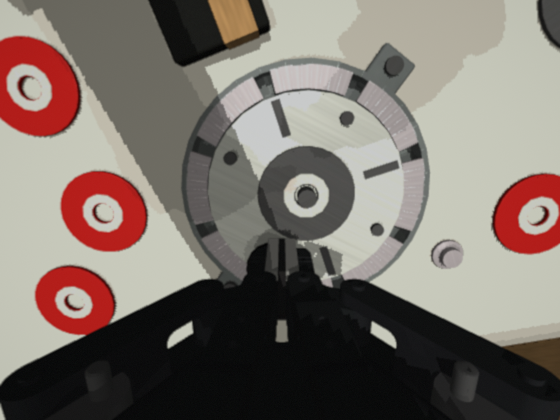

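Call:
move_arm:
  offset:
    - [-4, 0, 0]
    - [-4, 0, -2]
    - [-1, 0, 0]
    - [0, 0, 0]
    - [0, 0, 0]
  twist:
    - [0, 0, 0]
    - [0, 0, 0]
    - [0, 0, 0]
    - [0, 0, 0]
    - [0, 0, 0]
  grip: [0, 0, 0, 0, 0]

```text
time: 12.35
ee_pos: [0.6492, 0.0609, 0.2432]
tcp_rot: [-180.0, -0.1, 163.0]
wrist_force: [-1.0, -0.1, -0.1]
opening: -0.0002
grasp_force: 0.0
```

Run:
```python
from look import *
shot('wrist');shot('wrist')
p,T,o=look('w7')
D=p['depth'];q=finder.pinpoint(p,'plunger_cap')[0]['position'];c,r=map(int,q)
def zz(c,r,k):return np.percentile([(T[:3,:3]@(ray(p,(i,j))*D[j,i])+T[:3,3])[2] for i in range(c-k,c+k+1) for j in range(r-k,r+k+1)],[10,50,90])
print('floor z',zz(c,r,5))
```

```text
12.45 [0.6488 0.0612 0.2438] [-1.7999e+02 -2.0000e-02  1.6301e+02] [-0.07  0.11 -0.32] 0.0003738146609769381
plunger_cap {'position': [272.9, 177.9], 'p': 0.95} [0.6362 0.0551 0.066 ]
lock_pin {'position': [260.6, 201.1], 'p': 0.85} [0.6625 0.0315 0.037 ]
next_hole {'position': [263.7, 198.4], 'p': 0.75} [0.6617 0.0351 0.032 ]
index_base {'position': [301.4, 107.4], 'p': 0.56} [0.5785 0.1059 0.    ]
wheel {'position': [105.8, 132.4], 'p': 0.97} [ 0.543  -0.1002  0.04  ]
wheel {'position': [31.1, 0.9], 'p': 0.97} [ 0.4125 -0.1141  0.04  ]
floor z [0.06579309 0.06660114 0.06744741]
```

View pics/w7.png

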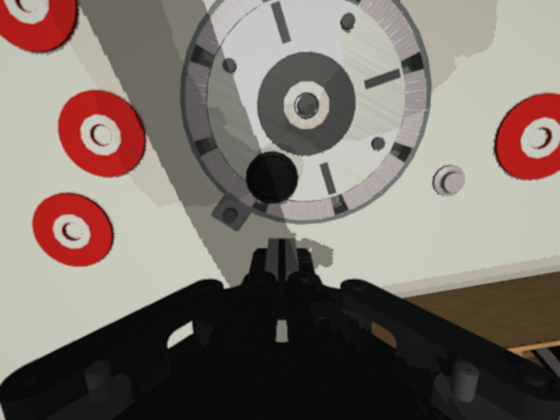

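The cap is at (273, 178) with its floor back at 66.6 mm, so the plunger is fully up. The pin at (261, 201) sits in the next slot, the wheel is on its post, and the arm is clear of everything.

```bash
python3 -c "
from workcell import bot
print(bot.job_done())"
```

```text
the job is handed in; nothing more can be done
None
```

The table is indexed 45° counterclockwise to the next slot and locked there with the plunger fully up; the wheel is still on its post, I saw nothing else disturbed in the last wrist views, and the job is handed in (no verdict was returned).

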